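# Moisture check on a clamped tile

## Robot

A 6-joint arm with a two-finger parallel gripper is mounted at the origin on the work surface. World frame = base frame: x ahead of the robot, y to its left, z up, the work surface at z = 0. Lengths are in mm, angles in rad, forces in N, time in s.
With the tool pointing down it reaches from about 275 to 875 mm from the base axis. Payload 12.5 kg.
Tool frame: the origin (TCP) lies at the very end of the fingers, on their centre line; the grasp point (between the pads) lies 19 mm behind it (arm.grasp_offset is the distance from the TCP to the grasp point, in mm); z points along the fingers, y is the line along which they close (so a half turn about z gives the same grasp; the last joint's range is limited). The gripper opens to 85 mm and grips with 20 to 120 N. Pads are 22 mm wide; open, the fingers measure 114 mm over their backs; the gripper's body (76 mm by 85 mm) begins 54 mm behind the grasp point. The pads swing forward as they close: fully open they stand 13 mm farther back than shut.
Start: joints at [1.043, 0.351, 1.652, -0, 1.139, -0.085], TCP at [235.627, 496.955, 231.29] pointing down, gripper open.
Joint ranges: [-2.75, 2.75], [-0.79, 2.1], [0.01, 2.65], [-1.57, 4.71], [0.07, 3.14], [-2.87, 2.87]. Speed limits (rad/s): [2.22, 2.22, 2.79, 3.14, 3.14, 3.14].

## Interface

Orientations are given as a unit quaternion [x, y, z, w].
In Python, from bench import arm gives the robot as it stands.
- The arm moves only by the tool play_rows, never from a script. Its argument "motion" is a list of rows, each a list of 3 entries, a list of its own where there are three numbers: the shift along the tool's x, y, z in m, then the turn about the tool's z in rad, then the closure, from 0 (fully open) to 1 (shut). A call has 1 to 20 rows; each row shifts and turns the commanded pose from where the row before left it, along the tool's axes as they then stand; what a row does not reach is not made up. A row lasts 1/8 s, in which the tool goes at most 62.5 mm and 10.7 degrees, less where a joint would pass 70% of its speed; a pose out of reach is approached as far as the arm can. A call is refused whole if a number of a shift passes 0.0625 or a number of a turn 0.188, either way. A call with a gripper value outside its range is refused whole. The fingers move at their own pace and stop on an object; "grip_force" is the grip in N (left out, the last holds). Time passes only in rows, so rows that do not move let the fingers close. It gives the time, the measured TCP pose, the force, the opening and the grip force at its end, in the units of the state.
- arm.read_state(): the state, without advancing time (a new reading comes with each control period).
- arm.capture(name): name is "side" or "top" or "wrist"; returns a dict with "color" (384x512x3 uint8, blue, green, red), "range_z" (384x512 float32, mm along the optical axis (not along the pixel's ray), 0 where there is no reading), "K" (3x3 intrinsics, pixels), "dist" ([k1, k2, p1, p2, k3] as OpenCV has them; the pictures are not rectified), "T" (4x4, takes a point from camera to world coordinates). Camera axes: x right, y down, z forward; pixel columns grow to the right and rows downward; lengths in mm; the calibration is good to about 2 mm. A picture is of the moment at which its call begins.
- arm.finish_job(): hands the job in; it is judged then, once.
The state is a dict: "time": time; "joints": joint angles; "joint_vel": joint speeds; "joint_efforts": joint torques, N m; "tool_pos": TCP position; "eef_rot": TCP orientation; "force": force on the tool from outside, world axes, zero at the start; "torque": the same for the moment, N m; "finger_gap": opening from 0.0 (shut) to 1.0 (fully open); "grasp_force": force on a finger pad.
Only numpy, scipy, OpenCV 4.12 (cv2) and the standard library are available. Lean on these libraries where they do the work, as an engineer would, in place of code of your own. Each camera call takes 0.05 s, during which the arm holds its last target. There are 200 camera calls.

## Task

Fold the raised hold-down frame flat onto the tile first; only then take the pen-shaped probe out of its stand and, through the frame's window, hold its tip on the orange mark with the probe square to the sloping tile face. Press gently, so that the spring tip goes about half-way in, and finish while still holding it there; never press hard, and leave everything else on the table where it is.

Things in the scene. Friction and masses are not known exactly. Their poses are not given: they have to be found in the camera images.
- tile_face (a point): white tile 150 x 150 mm, fixed on a yellow board that slopes at 15 degrees, rising away from the robot (board 240 x 220 mm; everything on it turns with it about the vertical). Point: centre of the tile's upper face, about 70 mm above the table; x points up the slope, y along the hinge, z square out of the face
- hinge (a point): middle of the hinge line of the hold-down frame, at the upper (far) edge of the tile, 88 mm up the slope from the tile's centre and 3 mm above its face. The hinge line runs along y of tile_face
- plate (a joint): angle (rad) of the hold-down frame: 0 = flat on the tile (a stop; its middle plane 3 mm above the face), growing as it is raised up and away from the tile, up to 1.5; starts at 0.8 to 1.25. Stiff hinge (0.3 N m): stays where it is left; is folded down by pushing the tab or plate from above, and then stays down
- plate_tab (a point): middle of the outer face of the black tab (50 mm wide, 24 long) on the free edge of the hold-down frame, 142 mm from the hinge line. The frame is an aluminium plate 4 mm thick, 170 mm wide, reaching 130 mm from the hinge, with a window 53 x 120 mm, 42 to 95 mm from the hinge: both marks show through it when it is flat
- spot_orange_mark (a point): centre, on the tile's face, of the orange round mark, 18 mm across (the one to be measured). Its position counts; its axes do not
- spot_blue_mark (a point): centre, on the tile's face, of the blue round mark, 18 mm across (not wanted; which lies left or right changes). Its position counts; its axes do not
- probe_grip (a point): pen-shaped moisture probe, 140 mm long overall, about 0.1 kg, starting upright, tip down, in its stand; point on its axis in the green round grip (18 mm across, from 56 to 136 mm above the tip), 100 mm above the tip; z runs along the probe from tip to top. Below the grip a black collar 27 mm across, 6 mm high, on which it rests on the stand, and a 12 mm steel nose
- probe_tip (a point): lowest point of the probe's brass ball tip (8 mm ball), on its axis; moves into the probe as the tip is pressed
- tip (a joint): how far the spring tip is pushed into the probe (m): 0 = out, 0.010 = fully in; about 1 N to start and 0.5 N more for each mm (3.5 N half-way)
- stand: fixed black block 80 x 80 x 60 mm high with a 17 mm hole right through, the probe hanging in it by its collar with its tip 10 mm above the table (probe_grip 110 mm above the table). Origin: centre of its underside; lift the probe at least 55 mm straight up to clear it
- tile: the white tile (see tile_face), 8 mm thick; origin: centre of its underside
- probe: the moisture probe (see probe_grip); origin at its tip end with the tip out; z from tip to top
- tape: roll of masking tape, 100 mm across, 48 high; a bystander, loose on the table; origin: centre of its underside
- spare_tile: loose terracotta tile 100 x 100 x 9 mm; a bystander, loose on the table; origin: centre of its underside
- mallet: rubber mallet lying down, about 260 mm long; a bystander, loose on the table
- primer: white jar with blue cap, 64 mm across, 130 high; a bystander, loose on the table; origin: centre of its underside
- pencil: flat yellow pencil, 170 mm long; a bystander, loose on the table; origin: centre of its underside
- level: red spirit level 250 mm long, 22 high; a bystander, loose on the table; origin: centre of its underside
Mind the look-alikes: they are no part of the job. Of the things like the probe, leave any that is red; of the rest the smaller one is meant. Several things look just like the stand: the one meant starts farthest to the robot's right.

How it is judged (in metres and radians):
On the way, in this order (a step that is already met when the one before it is completed fails the run):
1. the frame is folded flat on the tile (within 0.06 rad) while the probe is still in its stand (value of joint plate below 0.06 rad and distance of probe_grip from where it was at the start of the episode below 0.02 m), for 0.2 s.
2. the probe is lifted out of its stand in the gripper (distance of probe_grip from where it was at the start of the episode above 0.055 m and contact force between probe and stand below 0.1 N and contact force between probe and the fingers above 1 N), for 0.1 s.
At the end, for the whole second after the job is handed in: The frame lies flat (under 0.06 rad); the gripper holds the probe still with its tip within 8 mm of the centre of the orange mark, its axis within 0.13 rad (7.5 degrees) of square to the tile's face, its top upwards, the spring tip pressed in 2 to 8.5 mm, and a force of 1 to 8 N on the tile (value of joint plate below 0.06 rad and distance between probe_tip and spot_orange_mark below 0.008 m and angle between the z axis of probe_grip and the z axis of tile_face, either way round below 0.13 rad and z of probe_grip in the frame of tile_face above 0.08 m and value of joint tip between 0.002 and 0.0085 m and contact force between probe and tile between 1 and 8 N and contact force between probe and the fingers above 1 N and linear speed of probe below 0.02 m/s); the arm keeps its last pose, push and grip.
It fails at once if the probe is pressed on the tile with more than 15 N (contact force between probe and tile above 15 N).
It fails at once if a bystander (tape, spare tile, mallet, jar, pencil, level) is moved more than 30 mm (distance of any of tape, spare_tile, mallet, primer, pencil, level from where it was at the start of the episode above 0.03 m).
It also fails if it takes over 58 s, if anything falls off the work surface, if the arm or the gripper's body presses on something with over 40 N, if the wrist force passes 120 N, or if a joint passes its speed limit or range.

## Working session

There is one attempt and no reset: what is moved stays moved. The work goes in short steps, Python scripts to look and compute and a tool call to move; the robot and the scene stay as the last step left them, time stands still between calls to the robot, and variables do not carry over. Pictures are saved under pics/ and viewed, at most 10 in all, crops included, and the job is handed in when it is done.

Besides the shell and the picture viewer there is one more tool, called after "Emit:" by a JSON object that holds its "fn" and its "kwargs", one argument or row to a line. play_rows: Moves the arm, as the interface text tells. Its arguments: {"type":"object","properties":{"motion":{"type":"array"},"grip_force":{"type":"number"}},"required":["motion"]}

```bash
mkdir -p pics; cat > h.py <<'E'
import numpy as np,cv2,json
from bench import arm
from scipy.spatial.transform import Rotation as R
def cap(n):
    c=arm.capture(n); cv2.imwrite(f'pics/{n}_{len(__import__("os").listdir("pics"))}.png',c['color']); return c
def ray(c,px):
    p=cv2.undistortPoints(np.array(px,float).reshape(-1,1,2),c['K'],np.array(c['dist'],float)).reshape(-1,2)
    d=np.c_[p,np.ones(len(p))]@np.array(c['T'])[:3,:3].T
    return np.array(c['T'])[:3,3],d
def onz(c,px,z):
    o,d=ray(c,px); return o+d*((z-o[2])/d[:,2])[:,None]
def depth(c,px):
    px=np.array(px).reshape(-1,2); o,d=ray(c,px)
    return o+d*c['range_z'][px[:,1].astype(int),px[:,0].astype(int)][:,None]
E
python3 - <<'E'
from h import *
import pickle
cs={n:cap(n) for n in('side','top')}
pickle.dump(cs,open('cs.pkl','wb'))
a=np.hstack([cs['top']['color']]);cv2.imwrite('pics/t.png',cv2.resize(a,(800,600)))
cv2.imwrite('pics/s.png',cv2.resize(cs['side']['color'],(800,600)))
for n in cs: print(n,np.round(cs[n]['T'],3).tolist(),np.round(cs[n]['K'],1).tolist())
print(arm.read_state())
E
```

```text
side [[0.691, -0.441, 0.572, -95.346], [-0.723, -0.402, 0.562, -558.123], [-0.018, -0.802, -0.597, 667.817], [0.0, 0.0, 0.0, 1.0]] [[354.8, 0.0, 254.0], [0.0, 354.8, 187.3], [0.0, 0.0, 1.0]]
top [[0.009, -0.996, 0.087, 374.868], [-1.0, -0.01, -0.014, 2.127], [0.015, -0.087, -0.996, 1082.742], [0.0, 0.0, 0.0, 1.0]] [[359.1, 0.0, 258.8], [0.0, 359.1, 197.0], [0.0, 0.0, 1.0]]
{'time': 0.1, 'joints': array([ 1.04342911e+00,  3.51171952e-01,  1.65232064e+00,  3.84623343e-06,
        1.13911214e+00, -8.46332142e-02]), 'joint_vel': array([ 0.00068442, -0.00204572, -0.00284757, -0.00027355,  0.00118595,
        0.00056515]), 'joint_efforts': array([ 1.08562912e-03, -5.06845951e+01, -2.91868597e+01, -4.14099202e-05,
        2.70153192e-03, -5.49159950e-06]), 'tool_pos': array([235.47643599, 496.73003627, 230.83295408]), 'eef_rot': array([ 2.19564232e-01,  9.75597915e-01, -4.82006204e-04, -1.54108172e-04]), 'force': array([-0.21347605, -0.03805178, -0.68707963]), 'torque': array([ 0.0094983 , -0.02696713,  0.03369759]), 'grasp_force': 0.0, 'finger_gap': 1.0028296952862739}
```

View pics/t.png

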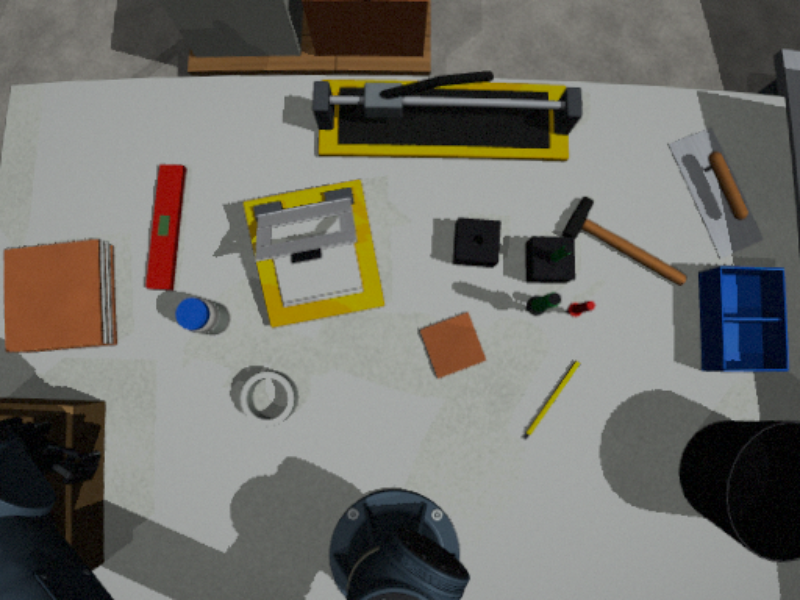

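View pics/s.png

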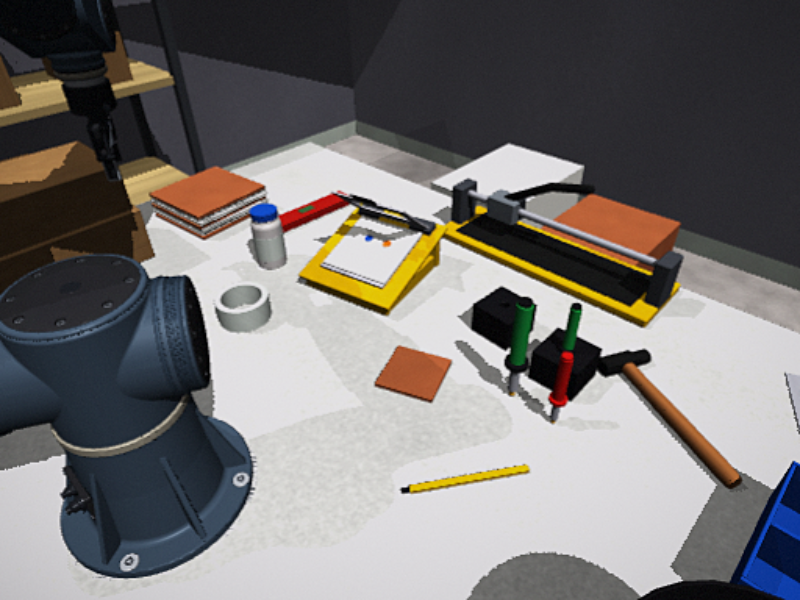

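Candidates, in the 800x600 top view:
- **Probes:** small green one in the stand (557,253), large green one standing free (545,303), red one (582,308). I choose the small green one in the stand.
- **Stands:** empty (478,242) and right (550,260). I choose the right one.

The side view shows the orange mark at (387,244) and blue at (369,238), with the frame raised.

```bash
cat > m.py <<'E'
from h import *
import pickle
cs=pickle.load(open('cs.pkl','rb'))
def mask(c,lo,hi,box):
    h=cv2.cvtColor(c['color'],cv2.COLOR_BGR2HSV); m=cv2.inRange(h,np.array(lo),np.array(hi)); z=np.zeros_like(m); x0,y0,x1,y1=[int(v*.64) for v in box]; z[y0:y1,x0:x1]=m[y0:y1,x0:x1]; return z
def pts(c,m):
    v,u=np.nonzero(m); k=c['range_z'][v,u]>0; px=np.c_[u,v][k]; return px,depth(c,px)
t,s=cs['top'],cs['side']
if __name__=='__main__':
    px,P=pts(t,mask(t,(22,150,80),(35,255,255),(230,170,400,335)))
    for _ in range(4):
        c=P.mean(0); n=np.linalg.svd(P-c)[2][2]; n*=np.sign(n[2]); d=(P-c)@n; P=P[abs(d)<max(3,1.5*d.std())]
    print('board c',c,'n',n,'tilt',np.degrees(np.arccos(n[2])),'yaw',np.degrees(np.arctan2(-n[1],-n[0])),d.std())
    r=cv2.minAreaRect((P[:,:2]).astype(np.float32)); print('rect',r)
    for n_,lo,hi in(('orange',(5,150,120),(18,255,255)),('blue',(105,120,80),(130,255,255))):
        m=mask(s,lo,hi,(355,225,400,255)); px,Q=pts(s,m); print(n_,len(px),px.mean(0),np.median(Q,0),Q.min(0),Q.max(0))
    px,Q=pts(t,mask(t,(50,90,20),(80,255,255),(520,230,600,330)))
    print('greens top');
    n,l,st,ce=cv2.connectedComponentsWithStats(mask(t,(50,90,20),(80,255,255),(510,230,600,330)))
    for i in range(1,n):
        if st[i,4]>5:
            q=pts(t,(l==i).astype(np.uint8))[1]; top=q[q[:,2]>q[:,2].max()-8]; print(st[i],ce[i],top.mean(0),q[:,2].max())
    n,l,st,ce=cv2.connectedComponentsWithStats(mask(s,(50,120,20),(80,255,255),(500,280,600,380)))
    for i in range(1,n):
        if st[i,4]>5:
            q=pts(s,(l==i).astype(np.uint8))[1]; print('side',st[i],ce[i],np.median(q,0),q.min(0),q.max(0))
    # tab / plate
    m=mask(t,(0,0,0),(180,255,55),(285,240,325,268)); px,Q=pts(t,m); print('tab',len(px),px.mean(0),np.median(Q,0))
    m=mask(t,(0,0,100),(180,60,170),(250,195,360,262)); px,Q=pts(t,m); print('plate',np.percentile(Q,[2,50,98],axis=0))
    # stand right: top face by height
    ys,xs=np.mgrid[int(235*.64):int(290*.64),int(520*.64):int(585*.64)]; q=depth(t,np.c_[xs.ravel(),ys.ravel()]); q=q[(q[:,2]>54)&(q[:,2]<66)]; print('stand',len(q),cv2.minAreaRect(q[:,:2].astype(np.float32)),np.median(q[:,2]))
    a=cv2.resize(s['color'][175:270,220:420],None,fx=4,fy=4,interpolation=2); cv2.imwrite('pics/crop1.png',a[:, :800])
E
python3 m.py
```

```text
board c [549.6792079  143.86272077  58.65092664] n [-0.25239236 -0.05270447  0.96618856] tilt 14.94172666807014 yaw 11.79498909012138 1.4742496180460745
rect ((562.4174194335938, 155.3821563720703), (230.497802734375, 218.2787322998047), 11.330227851867676)
orange 14 [247.21428571 155.64285714] [583.50362827 135.57945447  72.46685245] [576.57943328 128.82746748  71.08492441] [590.04597923 139.98748264  75.91392296]
blue 13 [235.69230769 152.        ] [573.82704644 178.21752345  73.11834489] [568.58994622 171.58025291  70.46140327] [578.30031603 186.2574024   76.82681923]
greens top
[352 157  14  11  70] [357.68571429 162.37142857] [ 557.95821    -285.45134799  145.79940465] 149.67205437178916
[340 188  17  12 106] [346.61320755 193.85849057] [ 464.63717887 -248.265927    188.25656195] 192.65847000503447
side [326 193  16  41 409] [333.02444988 213.21760391] [ 461.95761188 -260.23991851  136.62661924] [ 457.75301639 -268.60104042    9.75198518] [ 614.888471   -161.93416642  190.4010573 ]
side [360 197  12  27 184] [365.57608696 210.83695652] [ 555.5339158  -294.5590881   103.54973098] [ 551.92917314 -301.09303726   57.83371633] [ 588.8740296  -271.16941877  147.95813964]
tab 100 [195.58 163.15] [536.92120113 149.76251257 190.0069532 ]
plate [[537.33608085  80.64507387   2.54017529]
 [596.78351129 157.60500047 114.06051617]
 [656.86848598 258.72938004 181.53252168]]
stand 615 ((560.6546020507812, -290.05755615234375), (80.19659423828125, 79.81473541259766), 89.13992309570312) 59.71697259593293
```

View pics/crop1.png

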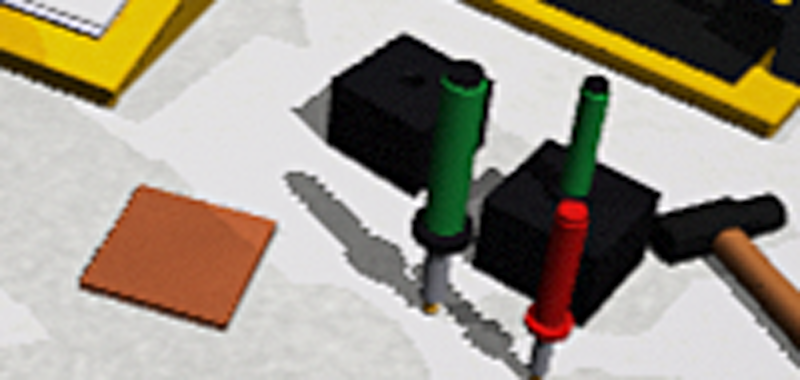

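The crop shows the small green probe in the right stand at about (590,140), with the large green and red ones in front of it. Next I turn the tool to line up with the tile and go above the tab with the fingers shut.

Emit:
{"fn": "play_rows", "kwargs": {
  "motion": [
    [[0,0,0],-0.16,1],
    [[0,0,0],-0.16,1],
    [[0,0,0],-0.16,1],
    [[0,0,0],-0.16,1],
    [[-0.0237,-0.04,0],0,1],
    [[-0.0237,-0.04,0],0,1],
    [[-0.0237,-0.04,0],0,1],
    [[-0.0237,-0.04,0],0,1],
    [[-0.0237,-0.04,0],0,1],
    [[-0.0237,-0.04,0],0,1],
    [[-0.0237,-0.04,0],0,1],
    [[-0.0237,-0.04,0],0,1],
    [[-0.0237,-0.04,0],0,1],
    [[-0.0237,-0.04,0],0,1],
    [[0,0,0],0,1]
  ]
}}

```text
time: 1.98
tool_pos: [547.6, 149.0, 230.7]
eef_rot: [-0.097, 0.995, -0.0, -0.0]
force: [-0.3, 1.0, 0.7]
finger_gap: -0.0
grasp_force: 0.0
```

Emit:
{"fn": "play_rows", "kwargs": {
  "motion": [
    [[0,0,0.02],0,1],
    [[0,0,0.02],0,1],
    [[0.003,0,0.008],0,1],
    [[0.007,0,0.01],0,1],
    [[0.007,0,0.01],0,1],
    [[0.005,0,0.0105],0,1],
    [[0.005,0,0.0105],0,1],
    [[0.003,0,0.0115],0,1],
    [[0.003,0,0.0115],0,1],
    [[0.001,0,0.0115],0,1],
    [[0.001,0,0.0115],0,1],
    [[-0.001,0,0.0105],0,1],
    [[-0.001,0,0.0105],0,1],
    [[0,0,0],0,1]
  ]
}}

```text
time: 3.72
tool_pos: [513.9, 144.6, 74.5]
eef_rot: [-0.098, 0.995, -0.0, -0.001]
force: [0.8, -0.4, 0.5]
finger_gap: -0.001
grasp_force: 0.0
```

```bash
python3 - <<'E'
from h import *
s=cap('side'); cv2.imwrite('pics/s2.png',cv2.resize(s['color'][100:230,150:330],None,fx=4,fy=4,interpolation=2))
E
```

```text
(no output)
```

View pics/s2.png

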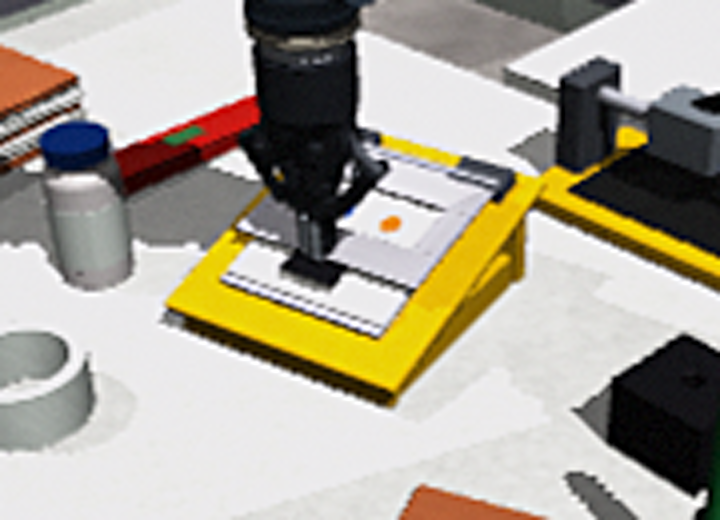

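The frame is nearly flat: the fingers are on the tab at (310,265) and the orange mark shows in the window at (391,223). I keep pressing gently to the stop.

Emit:
{"fn": "play_rows", "kwargs": {
  "motion": [
    [[0,0,0.003],0,1],
    [[0,0,0.003],0,1],
    [[0,0,0.002],0,1],
    [[0,0,0],0,1]
  ]
}}

```text
time: 4.28
tool_pos: [513.9, 144.6, 67.2]
eef_rot: [-0.098, 0.995, -0.0, -0.0]
force: [0.4, -0.1, -0.0]
finger_gap: -0.002
grasp_force: 0.0
```

Emit:
{"fn": "play_rows", "kwargs": {
  "motion": [
    [[0,0,0.0015],0,1],
    [[0,0,0.0015],0,1],
    [[0,0,0.001],0,1],
    [[0,0,0],0,1]
  ]
}}

```text
time: 4.78
tool_pos: [514.4, 144.8, 64.3]
eef_rot: [-0.098, 0.995, 0.0, 0.0]
force: [-4.0, -0.8, 14.9]
finger_gap: 0.0
grasp_force: 7.8
```

Emit:
{"fn": "play_rows", "kwargs": {
  "motion": [
    [[0,0,0],0,1],
    [[0,0,-0.035],0,1],
    [[0,0,-0.035],0,1],
    [[0,0,-0.035],0,1],
    [[0,0,-0.035],0,1],
    [[0.0036,-0.0396,0],0,1],
    [[0.0036,-0.0396,0],0,0.6],
    [[0.0036,-0.0396,0],0,0],
    [[0.0036,-0.0396,0],0,0],
    [[0.0036,-0.0396,0],0,0],
    [[0.0036,-0.0396,0],0,0],
    [[0.0036,-0.0396,0],0,0],
    [[0.0036,-0.0396,0],0,0],
    [[0.0036,-0.0396,0],0,0],
    [[0.0036,-0.0396,0],0,0],
    [[0.0036,-0.0396,0],0,0],
    [[0,0,0],0,0],
    [[0,0,0],0,0]
  ]
}}

```text
time: 7.02
tool_pos: [560.3, -289.7, 202.9]
eef_rot: [-0.098, 0.995, 0.0, -0.0]
force: [0.0, -0.4, 0.2]
finger_gap: 0.998
grasp_force: 0.0
```

```bash
python3 - <<'E'
from h import *
from m import mask,pts
import pickle
t=cap('top');s=cap('side');w=cap('wrist'); pickle.dump(dict(top=t,side=s,wrist=w),open('cs2.pkl','wb'))
B={'top':(250,180,390,330),'side':(320,180,460,300)}
for n,lo,hi in(('orange',(5,130,100),(19,255,255)),('blue',(100,100,60),(130,255,255))):
  for k,c in(('top',t),('side',s)):
    m=mask(c,lo,hi,B[k]); px,Q=pts(c,m); print(n,k,len(px),px.mean(0),Q.mean(0).round(1))
# tile pixels (white, both sides) plane from board yellow
from m import *
px,P=pts(t,mask(t,(22,150,80),(35,255,255),(230,170,400,335)))
c=P.mean(0)
for _ in range(5):
    c=P.mean(0); nn=np.linalg.svd(P-c)[2][2]; nn*=np.sign(nn[2]); d=(P-c)@nn; P=P[abs(d)<max(3,2*d.std())]
print('board',c,nn,np.degrees(np.arctan2(-nn[1],-nn[0])),cv2.minAreaRect(P[:,:2].astype(np.float32)))
st=arm.read_state(); print(st['tool_pos'],st['eef_rot'])
h=cv2.cvtColor(w['color'],cv2.COLOR_BGR2HSV); g=cv2.inRange(h,np.array((50,90,20)),np.array((80,255,255)))
n,l,S,ce=cv2.connectedComponentsWithStats(g)
for i in range(1,n):
    if S[i,4]>30:
        q=pts(w,(l==i).astype(np.uint8))[1]; tp=q[q[:,2]>q[:,2].max()-6]; print(S[i],np.median(q,0),tp.mean(0),q.max(0))
cv2.imwrite('pics/w2.png',np.hstack([w['color'],cv2.resize(t['color'][110:215,150:260],(402,384))])[:,:800])
E
```

```text
orange top 26 [207.34615385 154.34615385] [583.  135.7  75.9]
orange side 18 [246.88888889 157.16666667] [577.9 131.9  71.4]
blue top 25 [191.96 157.44] [573.9 179.5  75.3]
blue side 13 [235.07692308 150.61538462] [576.7 184.8  74.8]
board [549.48479997 144.2476519   58.6176335 ] [-0.2525935  -0.05234997  0.96615527] 11.7087808543593 ((562.417236328125, 155.38232421875), (230.498046875, 218.27874755859375), 11.33034896850586)
[ 560.60396744 -289.26391178  203.33375207] [-9.89756571e-02  9.95089845e-01  1.08649951e-04 -9.10483902e-05]
[ 297   77   58   45 1108] [ 472.63396324 -265.64275682  166.75620353] [ 472.15147254 -261.92850747  187.55600039] [ 482.27702678 -251.06204295  192.26405139]
[239 179  23  38 470] [ 554.73884319 -294.74892509  121.83862563] [ 557.317235   -293.36918907  147.51786253] [ 594.67172725 -282.2930164   152.54984078]
```

View pics/w2.png

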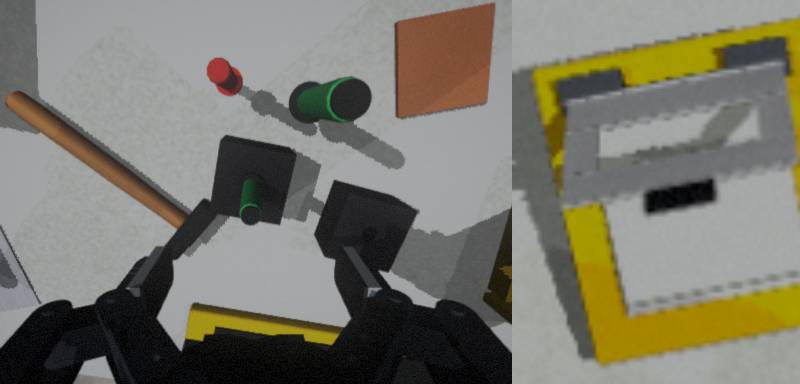

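Left half: the probe sits in the right-hand stand at (250,200), between the open fingers. The right half is the old picture. Now I descend and grip lightly.

Emit:
{"fn": "play_rows", "kwargs": {
  "motion": [
    [[0.001,-0.001,0.02],0,0],
    [[0,0,0.022],0,0],
    [[0,0,0.022],0,0],
    [[0,0,0.022],0,0],
    [[0,0,0.016],0,0],
    [[0,0,0.01],0,0.3],
    [[0,0,0],0,0.6],
    [[0,0,0],0,1],
    [[0,0,0],0,1],
    [[0,0,0],0,1],
    [[0,0,0],0,1]
  ],
  "grip_force": 25
}}

```text
time: 8.55
tool_pos: [560.2, -291.7, 92.0]
eef_rot: [-0.098, 0.995, -0.0, 0.001]
force: [-0.4, -1.3, 5.6]
finger_gap: 0.205
grasp_force: 25.6
```

Emit:
{"fn": "play_rows", "kwargs": {
  "motion": [
    [[0,0,-0.007],0,1],
    [[0,0,-0.007],0,1],
    [[0,0,-0.007],0,1],
    [[0,0,-0.007],0,1],
    [[0,0,0],0,1],
    [[0.002,0,0],0,1],
    [[0.002,0,0],0,1],
    [[0.002,0,0],0,1],
    [[0.002,0,0],0,1],
    [[0,0,0],0,1]
  ],
  "grip_force": 25
}}

```text
time: 9.8
tool_pos: [551.8, -293.0, 119.3]
eef_rot: [-0.098, 0.995, -0.0, -0.0]
force: [3.5, -0.0, -2.0]
finger_gap: 0.202
grasp_force: 24.9
```

Emit:
{"fn": "play_rows", "kwargs": {
  "motion": [
    [[0.002,0,0],0,1],
    [[0.002,0,0],0,1],
    [[0.002,0,0],0,1],
    [[0.002,0,0],0,1],
    [[0.002,0,0],0,1],
    [[0.002,0,0],0,1],
    [[0.002,0,0],0,1],
    [[0,0,0],0,1]
  ],
  "grip_force": 25
}}

```text
time: 10.8
tool_pos: [538.0, -295.8, 119.3]
eef_rot: [-0.098, 0.995, 0.0, -0.0]
force: [2.9, -0.4, -2.0]
finger_gap: 0.203
grasp_force: 25.1
```

```bash
cat > tilt.py <<'E'
from h import *
from m import mask,pts
s=cap('side')
def seg(c,box,f=.0):
    m=mask(c,(50,110,20),(85,255,255),box); n,l,S,ce=cv2.connectedComponentsWithStats(m); return S,l
st=arm.read_state(); print(st['tool_pos'],st['eef_rot'],st['force'])
u,v=[int(x) for x in (300,150)]
cv2.imwrite('pics/s3.png',cv2.resize(s['color'][150:275,290:430],None,fx=4.5,fy=4.5,interpolation=2))
S,l=seg(s,(480,240,680,400))
for i in range(1,len(S)):
    if S[i,4]>25: q=pts(s,(l==i).astype(np.uint8))[1]; print(S[i],np.median(q,0))
E
python3 tilt.py
```

```text
[ 538.0416424  -295.79925785  119.38170608] [-9.84386822e-02  9.95143108e-01 -3.49867367e-05 -1.35274185e-04] [ 3.31495271 -0.18145142 -1.39788931]
[326 193  16  41 407] [ 461.97635787 -260.39406004  136.71977257]
[360 193  11  26 148] [ 534.99117842 -297.58387859  139.4586951 ]
```

View pics/s3.png

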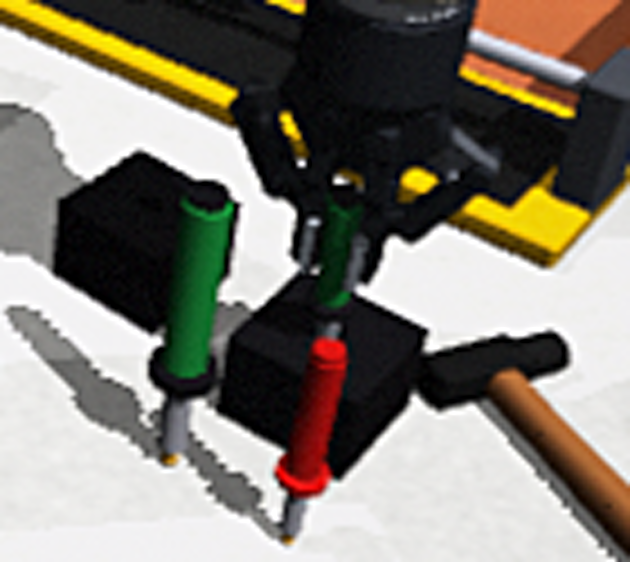

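The probe now leans towards the robot, with its green grip at (340,250). I grip firmer, lift clear and measure the tilt.

Emit:
{"fn": "play_rows", "kwargs": {
  "motion": [
    [[0,0,0],0,1],
    [[0,0,0],0,1],
    [[0,0,-0.01],0,1],
    [[0,0,-0.02],0,1],
    [[0,0,-0.025],0,1],
    [[0,0,-0.025],0,1],
    [[0,0,-0.02],0,1],
    [[0,0,0],0,1]
  ],
  "grip_force": 60
}}

```text
time: 11.85
tool_pos: [538.4, -296.1, 221.0]
eef_rot: [-0.098, 0.995, -0.001, 0.001]
force: [-0.7, -0.4, -1.0]
finger_gap: 0.195
grasp_force: 58.6
```

```bash
cat > tilt2.py <<'E'
from h import *
import sys
# axis of the held probe: side-view green pixels + known lying in the plane through TCP axis, spanned by tool x and z
st=arm.read_state(); Rt=R.from_quat(st['eef_rot']).as_matrix(); p=st['tool_pos']
s=cap('side')
P0=p-19*Rt[:,2]
def proj(X): 
    T=np.linalg.inv(s['T']); r=T[:3,:3]@X+T[:3,3]; return cv2.projectPoints(r.reshape(1,3),np.zeros(3),np.zeros(3),s['K'],np.array(s['dist'],float))[0].ravel()
c=proj(P0); t=proj(P0+np.array([20,3,-100.])); print('expect grip px',c,'tip',t,'F',st['force'],p)
x0,y0=np.maximum((c-[50,50]).astype(int),0)
h=cv2.cvtColor(s['color'],cv2.COLOR_BGR2HSV)
g=cv2.inRange(h,np.array((50,90,15)),np.array((85,255,255))); M=np.zeros_like(g); M[int(c[1]-22):int(c[1]+30),int(c[0]-15):int(c[0]+20)]=255; g&=M
v,u=np.nonzero(g)
def plane(px):  # intersect rays with plane through P0, normal tool y
    o,d=ray(s,px); n=Rt[:,1]; q=o+d*(((P0-o)@n)/(d@n))[:,None]; q=q-P0; return np.c_[q@Rt[:,0],q@-Rt[:,2]]
# brass tip: yellow/orange px near expected
b=cv2.inRange(h,np.array((10,80,60)),np.array((30,255,255))); M[:]=0; M[int(t[1]-14):int(t[1]+14),int(t[0]-14):int(t[0]+14)]=255; b&=M
n,l,S,ce=cv2.connectedComponentsWithStats(b)
for i in range(1,n): print('brass',S[i],ce[i],plane(ce[i].reshape(1,2)))
Q=plane(np.c_[u,v]); print(len(u))
rows=np.unique(v); mid=np.array([[ (u[v==r].min()+u[v==r].max())/2,r] for r in rows if (v==r).sum()>3]); W=plane(mid)
print(np.c_[mid,W].round(1)[::3].tolist())
x,y=int(c[0]),int((c[1]+t[1])/2); cv2.imwrite(f'pics/{sys.argv[1]}.png',cv2.resize(s['color'][max(0,y-50):y+50,x-50:x+50],None,fx=6,fy=6,interpolation=2))
E
python3 tilt2.py s4
```

```text
expect grip px [372.78945543 167.89843699] tip [368.1568229  199.29505574] F [-0.65939619 -0.44449252 -1.01050593] [ 538.35190034 -296.06092504  220.96092301]
brass [358 185  10   5  22] [363.59090909 186.22727273] [[ 52.28104906 -15.97925156]]
brass [373 185   9  11  74] [377.44594595 189.43243243] [[-115.49721176 -132.89286813]]
brass [368 196   2   2   3] [368.66666667 196.66666667] [[-23.46350249 -94.74076795]]
214
[[374.5, 156.0, 8.5, 34.5], [374.0, 159.0, 7.1, 26.4], [374.0, 162.0, 0.6, 15.4], [373.0, 165.0, 4.2, 9.8], [372.0, 168.0, 7.8, 4.2], [371.5, 171.0, 6.4, -4.4], [371.0, 174.0, 4.9, -13.1], [370.5, 177.0, 3.4, -21.9], [371.0, 180.0, -8.8, -37.4], [371.0, 183.0, -15.9, -50.2]]
```

View pics/s4.png

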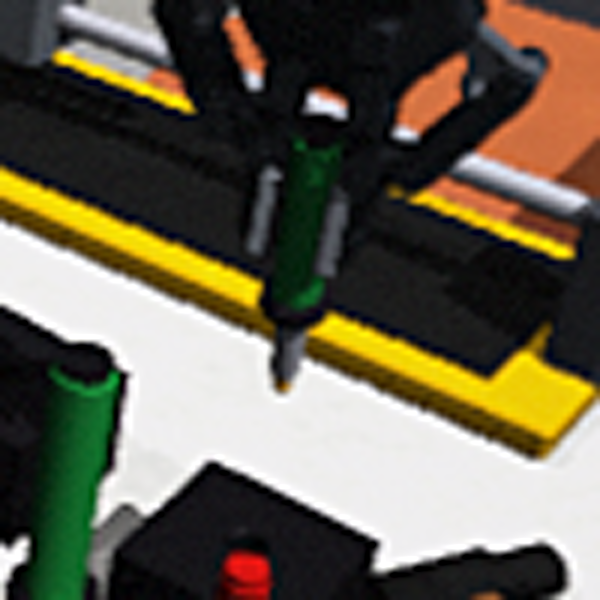

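The tip shows at (281,387) in the crop, about 23.5 mm ahead of and 95 mm below the grip. That is a lean of roughly 14 to 15°, so I go above the mark.

Emit:
{"fn": "play_rows", "kwargs": {
  "motion": [
    [[-0.005,0.02,0],0,1],
    [[-0.0094,0.042,0],0,1],
    [[-0.0094,0.042,0],0,1],
    [[-0.0094,0.042,0],0,1],
    [[-0.0094,0.042,0],0,1],
    [[-0.0094,0.042,0],0,1],
    [[-0.0094,0.042,0],0,1],
    [[-0.0094,0.042,0],0,1],
    [[-0.0094,0.042,0],0,1],
    [[-0.0094,0.042,0],0,1],
    [[-0.0044,0.016,0],0,1],
    [[0,0,0.02],0,1],
    [[0,0,0.018],0,1],
    [[0,0,0],0,1],
    [[0,0,0],0,1]
  ],
  "grip_force": 60
}}

```text
time: 13.78
tool_pos: [549.4, 128.5, 181.8]
eef_rot: [-0.098, 0.995, -0.0, 0.0]
force: [-0.5, 0.8, -0.6]
finger_gap: 0.191
grasp_force: 58.7
```

```bash
python3 - <<'E'
from h import *
import pickle
w=cap('wrist');s=cap('side');t=cap('top'); pickle.dump(dict(w=w,s=s,t=t),open('cs3.pkl','wb'))
st=arm.read_state(); print(st['tool_pos'],st['eef_rot'],st['force'])
cv2.imwrite('pics/w5.png',np.hstack([cv2.resize(w['color'],(480,360)),cv2.resize(s['color'][90:190,190:280],(320,360),interpolation=2)]))
c2=pickle.load(open('cs2.pkl','rb'))
for k,px in(('top',[207.35,154.35]),('side',[246.9,157.2])): print(k,onz(c2[k],[px],74.5))
E
```

```text
[549.55759755 128.61074719 181.99765094] [-9.83474888e-02  9.95151989e-01  1.62939035e-05  5.38061118e-04] [ 0.15010327 -0.32640591 -1.00763738]
top [[583.30495539 135.84040605  74.5       ]]
side [[573.79451696 127.71421458  74.5       ]]
```

View pics/w5.png

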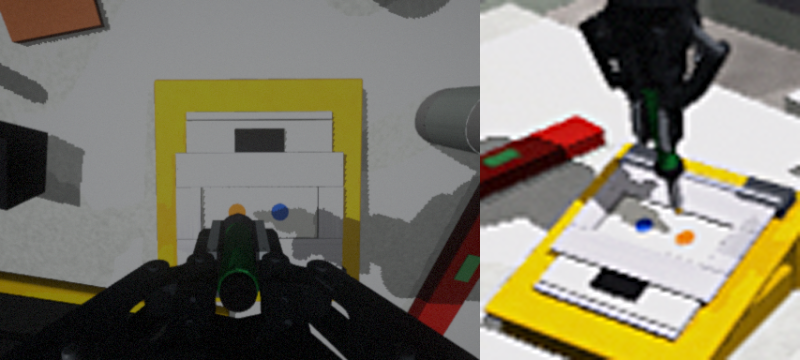

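The frame lies flat, the orange mark is at (237,211) in the wrist half, and the tip at (680,212) in the side half is just above the mark. I measure both mark and tip again.

```bash
python3 - <<'E'
from h import *
import pickle
c=pickle.load(open('cs3.pkl','rb')); c2=pickle.load(open('cs2.pkl','rb'))
n=np.array([-.2536,-.0507,.9659]); 
def onpl(cam,px,P): o,d=ray(cam,px); return o+d*(((P-o)@n)/(d@n))[:,None]
C=np.array([562.4,155.4,70.])
for k,cam in(('w',c['w']),('s',c['s']),('t',c['t']),('s2',c2['side']),('t2',c2['top'])):
  h=cv2.cvtColor(cam['color'],cv2.COLOR_BGR2HSV)
  for nm,lo,hi in(('orange',(4,110,60),(19,255,255)),('blue',(100,110,50),(130,255,255))):
    N,l,S,ce=cv2.connectedComponentsWithStats(cv2.inRange(h,np.array(lo),np.array(hi)))
    for i in range(1,N):
        if S[i,4]<6: continue
        q=onpl(cam,ce[i:i+1],C)[0]
        if abs(q[0]-580)<35 and abs(q[1]-155)<50: print(k,nm,S[i],ce[i].round(1),q.round(1), depth(cam,ce[i:i+1].round().astype(int)).round(1))
# tip: brass px in the side view
s=c['s']; h=cv2.cvtColor(s['color'],cv2.COLOR_BGR2HSV); x=190+int((680-480)*90/320); y=90+int(212*100/360); print('tip px',x,y)
b=cv2.inRange(h,np.array((8,60,40)),np.array((32,255,255)))
N,l,S,ce=cv2.connectedComponentsWithStats(b)
st=arm.read_state(); Rt=R.from_quat(st['eef_rot']).as_matrix(); P0=st['tool_pos']-19*Rt[:,2]
for i in range(1,N):
    if np.hypot(*(ce[i]-[x,y]))<12:
        o,d=ray(s,ce[i:i+1]); q=o+d*(((P0-o)@Rt[:,1])/(d@Rt[:,1]))[:,None]; print('tip',S[i],ce[i],q,(q-P0)@Rt)
E
```

```text
w orange [244 218  18  12 167] [252.3 223.6] [580.6 133.3  73.6] [[580.3 133.   75.5]]
w blue [290 217  17  18 237] [298.1 225.7] [573.7 177.8  74.1] [[573.4 177.3  76. ]]
s orange [245 154   5   4  17] [247.1 155.6] [581.6 134.8  74. ] [[579.4 132.8  74.3]]
s blue [234 151   4   3  12] [235.5 152. ] [572.4 178.4  73.8] [[574.1 177.8  73.3]]
s2 orange [245 154   5   4  17] [247.1 155.6] [581.6 134.8  74. ] [[581.  134.4  72.9]]
s2 blue [234 151   4   3  12] [235.5 152. ] [572.4 178.4  73.8] [[574.3 178.1  73.1]]
t2 orange [205 152   6   6  28] [207.2 154.5] [582.9 136.2  74.4] [[583.6 136.4  77.8]]
t2 blue [190 155   5   6  26] [192.  157.5] [573.9 179.6  74.3] [[572.6 179.7  73.6]]
tip px 246 148
tip [245 148   2   2   3] [245.33333333 148.33333333] [[573.92772747 133.46928964 104.52043288]] [[-2.47664876e+01 -1.68991665e-13  9.65038649e+01]]
tip [245 154   5   4  18] [247.16666667 155.66666667] [[582.50477227 135.17894031  73.12584237]] [[-3.34785373e+01 -7.98473661e-14  1.27907831e+02]]
```

Mark is about (582, 135, 74) and the tip about (574, 133.5, 102.5), so the remaining way, about 29.5 mm, lies along the tile's normal. I go 25 mm of it.

Emit:
{"fn": "play_rows", "kwargs": {
  "motion": [
    [[-0.0013,0,0.0048],0,1],
    [[-0.0013,0,0.0048],0,1],
    [[-0.0013,0,0.0048],0,1],
    [[-0.0013,0,0.0048],0,1],
    [[-0.0013,0,0.0048],0,1],
    [[0,0,0],0,1],
    [[0,0,0],0,1]
  ],
  "grip_force": 60
}}

```text
time: 14.8
tool_pos: [555.7, 130.0, 157.4]
eef_rot: [-0.098, 0.995, -0.0, 0.0]
force: [1.1, 0.0, -0.8]
finger_gap: 0.196
grasp_force: 58.7
```

```bash
python3 - <<'E'
from h import *
f=[]
for _ in range(4):
    s=arm.capture('side'); f.append(arm.read_state()['force'])
print(np.mean(f,0),np.std(f,0),arm.read_state()['tool_pos'])
w=cap('wrist')
cv2.imwrite('pics/s6.png',cv2.resize(s['color'][125:170,220:280],(800,600),interpolation=2))
E
```

```text
[-0.05222953 -0.15069531 -1.03383528] [0.11013639 0.51736763 0.53731816] [555.71691021 129.96595752 157.48455338]
```

View pics/s6.png

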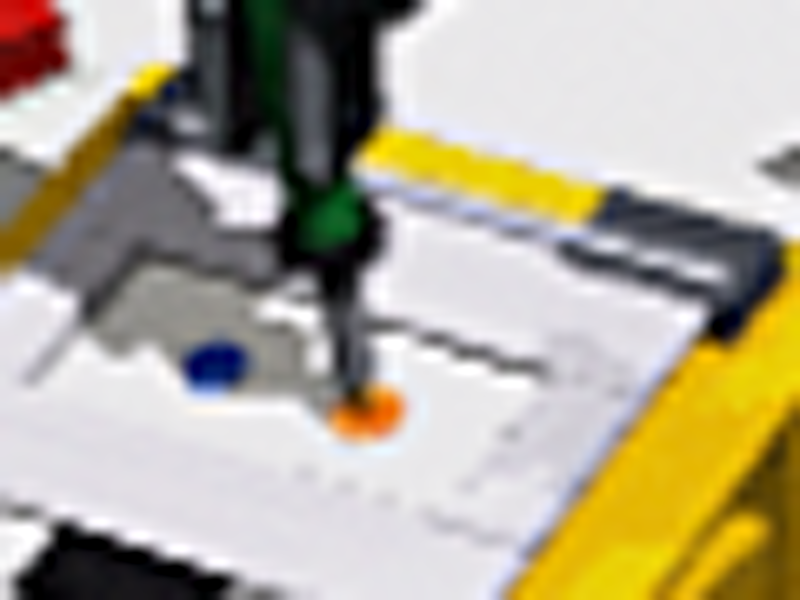

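The tip at about (352,400) is over the orange mark centred at (367,412), a few mm above it. I creep down, with a 1 mm shift to the right.

Emit:
{"fn": "play_rows", "kwargs": {
  "motion": [
    [[-0.0003,-0.001,0.001],0,1],
    [[-0.0003,0,0.001],0,1],
    [[-0.0003,0,0.001],0,1],
    [[-0.0003,0,0.001],0,1],
    [[-0.0003,0,0.001],0,1],
    [[0,0,0],0,1],
    [[0,0,0],0,1]
  ],
  "grip_force": 60
}}

```text
time: 15.92
tool_pos: [557.3, 129.3, 152.4]
eef_rot: [-0.098, 0.995, -0.0, 0.0]
force: [-1.4, -0.5, 0.4]
finger_gap: 0.192
grasp_force: 58.7
```

```bash
cat > f.py <<'E'
from h import *
f=[]
for _ in range(8): arm.capture('side'); f.append(arm.read_state()['force'])
print(np.mean(f,0),np.std(f,0),arm.read_state()['tool_pos'])
E
python3 f.py
```

```text
[-1.06869483 -0.07634447  0.49888573] [0.42391968 0.33338048 0.40815405] [557.31515206 129.2680765  152.32304584]
```

Emit:
{"fn": "play_rows", "kwargs": {
  "motion": [
    [[-0.0003,0,0.001],0,1],
    [[-0.0003,0,0.001],0,1],
    [[-0.0002,0,0.001],0,1],
    [[-0.0003,0,0.001],0,1],
    [[0,0,0],0,1],
    [[0,0,0],0,1]
  ],
  "grip_force": 60
}}

```text
time: 17.08
tool_pos: [558.4, 129.4, 148.3]
eef_rot: [-0.098, 0.995, -0.0, -0.0]
force: [-1.3, -1.0, 3.2]
finger_gap: 0.196
grasp_force: 58.8
```

```bash
python3 f.py; python3 - <<'E'
from h import *
s=arm.capture('side'); w=arm.capture('wrist')
cv2.imwrite('pics/s7.png',np.hstack([cv2.resize(s['color'][115:175,220:280],(400,400),interpolation=2),cv2.resize(w['color'][170:290,192:312],(400,400),interpolation=2)]))
E
```

```text
[-1.79004004 -0.59007421  2.64068909] [0.34970917 0.43392032 0.34787836] [558.37264124 129.4730483  148.29064528]
```

View pics/s7.png

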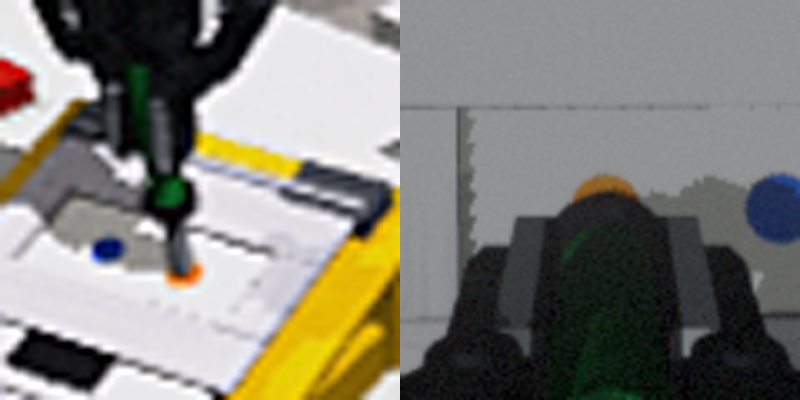

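The tip sits at the centre of the orange mark: side (183,272), and centred left to right in the wrist view. The push is about 4 N, so the spring is roughly half-way in. I hand it in.

```bash
python3 -c "
from bench import arm
print(arm.finish_job())"
```

```text
the job is handed in; nothing more can be done
None
```

I folded the frame flat before touching the probe, then held the probe's tip on the orange mark, roughly square to the tile, pressing with about 4 N (spring about half-way in), and handed the job in at about 18 s; the hand-in returned no verdict.

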